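# Feed a used tube into the pedal bin

## Task

Take the used tube that lies in the cradle, lay it crosswise on the two rails of the discard bin's chute and let go, so that it rests there in front of the closed lid. Then press the bin's pedal all the way down, so that the lid opens fully and the tube rolls in, and hold it on its stop for half a second with a firm push of about 15 N (at least 12, never over 20 N); after that ease the pedal back up so that the lid takes a second or more to come down and does not slam. Do not push on the lid itself and leave the other things standing where they are.

Things in the scene. Friction and masses are not known exactly. Their poses are not given: they have to be found in the camera images.
- bin: White discard bin fixed to the bench, 120 (x) x 150 (y) x 86 mm high, 4 mm walls, steel hood lid on top. Origin: centre of the underside, z up; -x is its front, with the chute; the pedal sticks out on its -y side. Overall x -185 to +72, y -190 (pedal) to +80, z to 132 mm, about 215 mm with the lid open.
- chute (a point): Point of the bin at (-130, 0, 120) mm in its frame: where the tube's middle is when laid on the rails along the bin's y, with room for open fingers (lid skirt 59 mm ahead in +x, end stops 47 mm behind). Let go there, the tube rolls down against the lid by itself.
- rails (a point): Point of the bin at (-62, 0, 87) mm, between the lower ends of the chute's two steel rails. Rails 7 mm wide, centred 30 mm either side (53 mm free between them for fingers), rising 15 degrees towards -x, up to x = -182; 13 mm high end stops there. Side guides 22 mm above the rails, 130 mm apart. Crossbars between: x -172, z 96 mm and x -82, z 72 mm.
- lid_hinge (a joint): Opening angle of the lid, rad: 0 closed, fully open from 0.75, where the pedal meets its stop; hinge along the bin's y at its rear top edge. Linked to the pedal: 2.08 times the pedal's angle. If the pedal is let go, spring and weight slam it shut.
- lid: Steel hood lid, 138 x 158 x 40 mm, 0.14 to 0.22 kg. Its front skirt ends 5 mm above the rails and holds back what lies on the chute while closed. Origin on the hinge, at (66, 0, 104) mm in the bin's frame; -x to its front edge when closed.
- pedal: Dark steel lever on the bin's -y side, carrying a rubber-topped tread, 60 (bin's x) x 44 mm, 85 mm out from the pivot. Origin on the pivot, at (-30, -82, 40) mm in the bin's frame, axis along the bin's x. Slopes 10 degrees up outwards at rest; turns 0.36 rad (30 mm at the tread) to a hard stop. Push mid-tread, rubbing included: 4 to 7 N to start, 8 to 12 N before the stop.
- boss (a point): Top of the round boss at the lever's outer end, under the middle of the tread; at rest at (-30, -165, 60) mm in the bin's frame. The tread stands on an adjusting stem: its pad's top is 11 to 23 mm above the boss, set differently each time and not measured, so feel for it. The pad gives 1 mm per 15 N; fingers rub on it sideways with some 5 N.
- cradle: Low white plastic cradle fixed to the bench, base 66 x 90 mm, with two 7 mm thick V-supports at y = -32 and +32 mm (57 mm free between them, over a base plate 8 mm high); the V's are 51 mm wide and reach 42 mm high. Origin: centre of the underside; the tube in it lies along its y.
- used_tube: The used tube: screw-capped plastic tube lying in the cradle, body 28.4 mm in diameter and 100 mm long, cap 34.4 mm in diameter and 15 mm long, 34 to 55 g. Origin: centre of its foot; its own z runs along it towards the cap.
- tube_mid (a point): Middle of the used tube's length, on its axis (57.5 mm from the foot). In the cradle it is about 36 mm above the bench.
- beaker: Empty glass beaker, 55 mm in diameter, 70 mm high, loose bystander. Origin: centre of the underside, z up.
- tall_bottle: Round bottle with a screw cap, 68 mm in diameter, 167 mm high, loose bystander. Origin: centre of the underside, z up.
- standing_tube: Another screw-capped tube of the same form, standing upright, 115 mm high, loose bystander that is not to be discarded. Origin: centre of its foot, z up.
There are look-alikes about, which are no part of the job. Leave any red look-alike of the used_tube alone.

How it is judged:
By the outcome, as a careful person would: the job done as asked, in the order asked, and still so for the second after the job is handed in, with the robot touching nothing.
It also fails if it takes over 70 s, if anything falls off the work surface, if the arm or the gripper's body presses on something with over 40 N, if the wrist force passes 120 N, or if a joint passes its speed limit or range.

## Robot

A 6-joint arm with a two-finger parallel gripper is mounted at the origin on a cart in front of the work surface, level with it; the furniture and walls round the work are solid. World frame = base frame: x ahead of the robot, y to its left, z up, the work surface at z = 0. Lengths are in mm, angles in rad, forces in N, time in s.
With the tool pointing down it reaches from about 300 to 775 mm from the base axis. Payload 14.6 kg.
Tool frame: the origin (TCP) lies between the finger pads; the fingertips stand 17 mm ahead of it and the grasp point (between the pads) lies 2 mm behind it (r.nose_length is the distance from the TCP to the fingertips, in mm); z points along the fingers, y is the line along which they close (so a half turn about z gives the same grasp; the last joint's range is limited). The gripper opens to 85 mm and grips with 20 to 120 N. Pads are 22 mm wide; open, the fingers measure 114 mm over their backs; the gripper's body (76 mm by 85 mm) begins 54 mm behind the grasp point. The pads swing forward as they close: fully open they stand 13 mm farther back than shut.
Start: joints at [1.102, 0.3, 1.521, -0, 1.321, -0.067], TCP at [215.088, 506.188, 225.881] pointing down, gripper open.
Joint ranges: [-3.03, 3.03], [-0.79, 2.21], [0.23, 2.52], [-1.04, 4.18], [0, 3.07], [-2.55, 2.55]. Speed limits (rad/s): [2.22, 2.22, 2.57, 3.14, 3.14, 3.14].

## Interface

Orientations are given as a unit quaternion [w, x, y, z].
In Python, from rig import status, snapshot, camera_params, sign_off, boxes_of, cut_out, r gives the robot as it stands.
- The arm moves only by the shell command python3 -m crank 'ROWS' [OPENING] [FORCE]. ROWS is JSON, a list of rows, each an object with "delta_pos": the shift along the world's x, y, z each as a share of 0.3 m, from -1 to 1, a list of three; "rot": the turn, a rotation vector about the world's x, y, z each as a share of 180 degrees, from -1 to 1, a list of three. In form: [{"delta_pos": [x, y, z], "rot": [ax, ay, az]}, ...]. A call has exactly 5 rows; each row shifts and turns the commanded pose from where the row before left it; what a row does not reach is not made up. A row lasts 1/12 s, in which the tool goes at most 41.7 mm and 7.16 degrees, less where a joint would pass 70% of its speed; a pose out of reach is approached as far as the arm can. A call with a number of a shift or a turn outside -1 to 1 is refused whole. A call with a gripper value outside its range is refused whole. OPENING is the gripper command: -1 is shut, 1 is fully open, values between are in proportion, set as the call begins (- or left out, the last holds). The fingers move at their own pace and stop on an object; FORCE is the grip in N (left out, the last holds). Time passes only in rows, so rows that do not move let the fingers close, or fill a call up. It gives the time, the measured TCP pose, the force, the opening and the grip force at its end, in the units of the state.
- status.observe(): the state, without advancing time (a new reading comes with each control period).
- snapshot(name): name is "side" or "top" or "wrist"; returns (picture, depth): 400x640x3 uint8, red, green, blue; 400x640 float32, mm along the optical axis (not along the pixel's ray), 0 where there is no reading.
- camera_params(name): a dict with "fovy" (degrees; the focal length in pixels is half the picture's height over the tangent of half this angle, whatever the lens; pixels are square), "cx", "cy" (the principal point, pixels), "pose" (4x4, takes a point from camera to world coordinates). Camera axes: x right, y down, z forward; pixel columns grow to the right and rows downward; lengths in mm; the calibration is good to about 2 mm. A picture is of the moment at which its call begins: read the wrist's pose just before it. camera_params takes no time and is no camera call; for the wrist camera it gives the pose at the moment of the call.
- sign_off(): hands the job in; it is judged then, once.
Trained networks look in the newest picture that a camera, given by its name, has taken for a name from the list of things; names that differ only in an ending like _2 or _b are one class to them, and where a whole thing is asked for, a point or a joint stands for the part that bears it (a point fixed in the world has none). Each returns a list of dicts, best first, with "p" (0 to 1); they miss things now and then, are a little off and sometimes report something else, mostly with a low value. They report only what shows in the picture. A call takes as long as a camera call. They do not tell look-alikes from the thing itself.
- boxes_of(target, camera): "pixel" ([row, column] in pixels, amid what is visible of it).
- cut_out(target, camera): "region" (400x640 bool, what is visible of it) and "pixel" ([row, column] in pixels, amid what is visible of it).
The state is a dict: "clock": time; "qpos": joint angles; "dq": joint speeds; "joint_torque": joint torques, N m; "ee_pos": TCP position; "ee_rot": TCP orientation; "contact_force": force on the tool from outside, world axes, zero at the start; "torque": the same for the moment, N m; "gripper_width": opening from 0.0 (shut) to 1.0 (fully open); "grip_force": force on a finger pad.
Only numpy, scipy, OpenCV 4.12 (cv2) and the standard library are available. Lean on these libraries where they do the work, as an engineer would, in place of code of your own. Each camera call takes 0.05 s, during which the arm holds its last target. There are 200 camera calls.

## Working session

There is one attempt and no reset: what is moved stays moved. The work goes in short steps, Python scripts to look and compute and a shell command to move; the robot and the scene stay as the last step left them, time stands still between calls to the robot, and variables do not carry over. Pictures are saved under pics/ and viewed, at most 10 in all, crops included, and the job is handed in when it is done.

```bash
ls; mkdir -p pics
cat > h.py <<'E'
import numpy as np, cv2
from rig import *
def K(c):
    p=camera_params(c); f=200/np.tan(np.radians(p['fovy'])/2); return f,p['cx'],p['cy'],np.array(p['pose'])
def world(c,px,d):
    f,cx,cy,T=K(c); r,cc=px
    return (T@np.array([(cc-cx)/f*d,(r-cy)/f*d,d,1]))[:3]
def cloud(c,dep,mask):
    f,cx,cy,T=K(c); r,cc=np.nonzero(mask&(dep>0)); d=dep[r,cc]
    return (T@np.stack([(cc-cx)/f*d,(r-cy)/f*d,d,np.ones_like(d)]))[:3].T
E
python3 - <<'E'
from h import *
print(status.observe()['ee_pos'])
ims=[]
for c in ['top','side']:
    im,d=snapshot(c); ims.append(im); np.save(f'pics/{c}.npy',d)
    print(c,camera_params(c))
    for n in ['bin','cradle','used_tube','pedal','boss','chute','beaker','tall_bottle','standing_tube']:
        for o in cut_out(n,c)[:4]:
            P=cloud(c,d,o['region'])
            print(n,round(o['p'],2),np.round(o['pixel']),np.round(np.median(P,0)) if len(P) else None,np.round(P.min(0)) if len(P) else '',np.round(P.max(0)) if len(P) else '')
    cv2.imwrite(f'pics/{c}.png',im[:,:,::-1])
E
```

```text
pics
[214.96560283 505.97244649 225.32350751]
top {'fovy': 53.450137197004516, 'cx': 318.5197966366184, 'cy': 197.9302705217229, 'pose': array([[ 6.27766328e-02, -9.74234761e-01,  2.16623462e-01,
         2.24984118e+02],
       [-9.98026000e-01, -6.16688385e-02,  1.18767629e-02,
        -9.03563907e+01],
       [ 1.78816198e-03, -2.16941430e-01, -9.76182984e-01,
         1.28117280e+03],
       [ 0.00000000e+00,  0.00000000e+00,  0.00000000e+00,
         1.00000000e+00]])}
bin 0.88 [163. 258.] [581. 124. 130.] [432. -49.  -8.] [734. 260. 140.]
cradle 0.57 [224. 366.] [ 429. -239.    9.] [ 404. -287.   -5.] [ 481. -192.   50.]
used_tube 0.71 [193. 411.] [ 538. -370.   28.] [ 502. -426.   -2.] [ 579. -316.   38.]
used_tube 0.61 [174. 351.] [ 585. -166.   27.] [ 529. -193.   -5.] [ 652. -139.   38.]
used_tube 0.59 [216. 369.] [ 440. -241.   49.] [ 422. -294.    5.] [ 459. -184.   58.]
used_tube 0.58 [253. 212.] [308. 238.  28.] [253. 221.  13.] [363. 260.  40.]
pedal 0.87 [172. 302.] [572. -19.  77.] [539. -47.  39.] [593.  58.  85.]
boss 0.73 [171. 301.] [570. -20.  77.] [538. -47.  3
[... 1577 characters left out ...]
8.] [681.  57.  86.]
chute 0.74 [182. 265.] [560. 125. 111.] [424. -47.  -8.] [827. 265. 140.]
beaker 0.86 [183. 382.] [ 666. -253.   42.] [ 647. -283.   -9.] [ 781. -223.   75.]
tall_bottle 0.98 [182. 411.] [ 651. -347.   95.] [ 633. -381.   -1.] [ 864. -314.  171.]
tall_bottle 0.54 [243. 370.] [ 422. -236.    7.] [ 400. -280.   -3.] [ 450. -192.   42.]
tall_bottle 0.31 [169. 269.] [591. 129. 130.] [521.  47. -10.] [842. 278. 138.]
standing_tube 0.66 [181. 412.] [ 651. -347.   93.] [ 633. -383.   -4.] [ 838. -314.  171.]
standing_tube 0.63 [244. 339.] [ 352. -148.   80.] [ 343. -163.   -4.] [ 481. -130.  120.]
standing_tube 0.19 [184. 269.] [560. 125. 110.] [424. -44.  -8.] [689. 269. 140.]
```

Run:
```python
from h import *
a=cv2.imread('pics/top.png')[110:290,180:440]; b=cv2.imread('pics/side.png')[120:300,180:440]
cv2.imwrite('pics/v1.png',np.vstack([cv2.resize(a,None,fx=1.65*1,fy=1.65),cv2.resize(b,None,fx=1.65,fy=1.65)]))
```

```text
(no output)
```

View pics/v1.png

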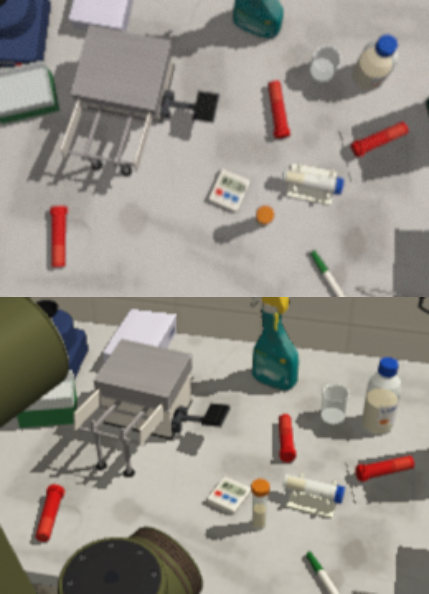

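The picture shows the white, blue-capped tube in the cradle at top (216,369). It also shows red look-alikes lying at top (193,411), (174,351) and (253,212), and an upright orange-capped tube at (238,341). I choose (216,369). Next I'll measure the bin pose and the tube axis in both views.

Run:
```python
from h import *
for c in ['top','side']:
    im,_=snapshot(c); d=np.load(f'pics/{c}.npy')
    o=cut_out('bin',c)[0]; P=cloud(c,d,o['region'])
    L=P[(P[:,2]>122)&(P[:,2]<142)&(P[:,0]>480)]
    print(c,'lid',cv2.minAreaRect(L[:,:2].astype(np.float32)),np.median(L[:,2]),len(L))
    o=[o for o in cut_out('used_tube',c) if abs(o['pixel'][1]-370)<6 and o['pixel'][0]>210][0]
    P=cloud(c,d,o['region']); P=P[P[:,2]>38]
    m=P.mean(0); u=np.linalg.svd(P[:,:2]-m[:2])[2][0]; s=(P[:,:2]-m[:2])@u
    print('tube',m,u,np.percentile(s,[0,2,98,100]),np.percentile(P[:,2],[50,95]))
    o=cut_out('cradle',c)[0]; P=cloud(c,d,o['region']); P=P[(P[:,2]>4)&(P[:,2]<60)]
    print('cradle',cv2.minAreaRect(P[:,:2].astype(np.float32)))
    o=cut_out('pedal',c)[0]; P=cloud(c,d,o['region']); P=P[(P[:,2]>66)&(P[:,1]<0)]
    print('tread',cv2.minAreaRect(P[:,:2].astype(np.float32)),np.percentile(P[:,2],[5,50,95]),P.mean(0))
```

```text
top lid ((579.7506713867188, 137.14083862304688), (158.3033447265625, 214.7878875732422), 82.21479797363281) 131.99053847581342 2272
tube [ 441.70191176 -238.50021458   49.0069187 ] [-0.14430859 -0.98953273] [-56.72486148 -54.29468915  53.34127762  55.73154193] [49.21226013 54.15073936]
cradle ((442.1658935546875, -241.42385864257812), (88.97809600830078, 64.42057800292969), 80.74342346191406)
tread ((567.985107421875, -25.665363311767578), (41.311248779296875, 58.49611282348633), 81.59346008300781) [72.92523065 78.02757485 82.82329269] [566.67078857 -25.40533035  77.90149478]
side lid ((579.8575439453125, 137.48944091796875), (160.6271209716797, 216.7297821044922), 83.1720199584961) 130.71016665952106 1419
tube [ 434.34481206 -238.87983715   46.61924064] [0.14653715 0.98920517] [-55.76477516 -54.21719216  56.25903911  59.06733384] [47.2494849  53.25797657]
cradle ((435.1910400390625, -239.16055297851562), (88.10467529296875, 61.92487716674805), 80.42993927001953)
tread ((563.9553833007812, -24.52115821838379), (45.64301300048828, 62.717689514160156), 84.0035400390625) [69.17351503 76.08705854 82.48596865] [560.6819647  -25.4530863   75.93791723]
```

The two views agree: bin yaw is about -7.5°, with its origin near (617,132). The tube middle is about (442,-239), axis 35–36 mm high, yaw about -8.3°. The tread is at (567,-26), z about 78. Moving over to the tube.

```bash
python3 -c "
from h import *
s=status.observe();print(s['ee_rot'])"
python3 -m crank '[{"delta_pos":[0.038,-0.124,0],"rot":[0,0,0]},{"delta_pos":[0.038,-0.124,0],"rot":[0,0,0]},{"delta_pos":[0.038,-0.124,0],"rot":[0,0,0]},{"delta_pos":[0.038,-0.124,0],"rot":[0,0,0]},{"delta_pos":[0.038,-0.124,0],"rot":[0,0,0]}]' 1 40
```

```text
[-3.60914450e-06  1.99544287e-01  9.79888809e-01 -1.39841135e-05]
clock: 1.92
ee_pos: [272.1, 318.5, 225.8]
ee_rot: [0.0, 0.199, 0.98, 0.0]
contact_force: [1.3, 0.2, -0.2]
gripper_width: 0.997
grip_force: 0.0
```

```bash
python3 -m crank '[{"delta_pos":[0.038,-0.124,0],"rot":[0,0,-0.0279]},{"delta_pos":[0.038,-0.124,0],"rot":[0,0,-0.0279]},{"delta_pos":[0.038,-0.124,0],"rot":[0,0,-0.0279]},{"delta_pos":[0.038,-0.124,0],"rot":[0,0,-0.0279]},{"delta_pos":[0.038,-0.124,0],"rot":[0,0,-0.0279]}]'
python3 -m crank '[{"delta_pos":[0.038,-0.124,0],"rot":[0,0,-0.0279]},{"delta_pos":[0.038,-0.124,0],"rot":[0,0,-0.0279]},{"delta_pos":[0.038,-0.124,0],"rot":[0,0,-0.0279]},{"delta_pos":[0.038,-0.124,0],"rot":[0,0,-0.0279]},{"delta_pos":[0.038,-0.124,0],"rot":[0,0,-0.0279]}]'
python3 -m crank '[{"delta_pos":[0.038,-0.124,0],"rot":[0,0,-0.0279]},{"delta_pos":[0.038,-0.124,0],"rot":[0,0,-0.0279]},{"delta_pos":[0.038,-0.124,0],"rot":[0,0,-0.0279]},{"delta_pos":[0.038,-0.124,0],"rot":[0,0,-0.0279]},{"delta_pos":[0.038,-0.124,0],"rot":[0,0,-0.0279]}]'
python3 - <<'E'
from h import *
s=status.observe();q=s['ee_rot'];print(s['ee_pos'],q,np.degrees(np.arctan2(2*q[1]*q[2],2*q[2]**2-1)),s['qpos'])
im,d=snapshot('wrist')
cv2.imwrite('pics/w1.png',im[:,:,::-1])
for o in cut_out('used_tube','wrist'):
    P=cloud('wrist',d,o['region']);print(o['p'],o['pixel'],np.median(P,0)); 
    P=P[P[:,2]>38]
    if len(P)<50: continue
    R=cv2.minAreaRect(P[:,:2].astype(np.float32));print(R,np.percentile(P[:,2],[50,97]))
for o in cut_out('cradle','wrist')[:1]:
    P=cloud('wrist',d,o['region']);P=P[(P[:,2]>4)&(P[:,2]<60)];print('cr',cv2.minAreaRect(P[:,:2].astype(np.float32)))
E
```

```text
clock: 2.33
ee_pos: [329.1, 132.4, 226.2]
ee_rot: [0.0, 0.41, 0.912, 0.0]
contact_force: [1.4, 0.9, 0.6]
gripper_width: 0.997
grip_force: 0.0
clock: 2.75
ee_pos: [386.2, -53.9, 226.2]
ee_rot: [0.0, 0.598, 0.801, 0.0]
contact_force: [0.8, 1.6, -0.3]
gripper_width: 0.999
grip_force: 0.0
clock: 3.17
ee_pos: [443.2, -239.9, 225.9]
ee_rot: [0.0, 0.758, 0.652, 0.0]
contact_force: [0.7, -0.1, 0.4]
gripper_width: 1.0
grip_force: 0.0
[ 443.22920017 -239.9481095   225.91476533] [1.60309672e-04 7.58250260e-01 6.51963581e-01 8.65265979e-05] 98.62037713715543 [-5.68906344e-01  1.97133225e-01  1.64911345e+00  7.64203760e-05
  1.29498914e+00 -4.18473211e-01]
0.84 [96.6, 435.7] [ 582.84069602 -169.67874419   27.00718355]
0.79 [180.0, 323.8] [ 442.86356081 -239.84889841   48.18377998]
((442.58990478515625, -241.10577392578125), (115.38465118408203, 33.26564407348633), 82.12275695800781) [48.2276369  52.10496811]
0.6 [243.1, 396.0] [ 522.82011717 -339.76538939   28.04809227]
cr ((441.3859558105469, -239.89474487304688), (89.23976135253906, 65.46590423583984), 82.40705871582031)
```

View pics/w1.png

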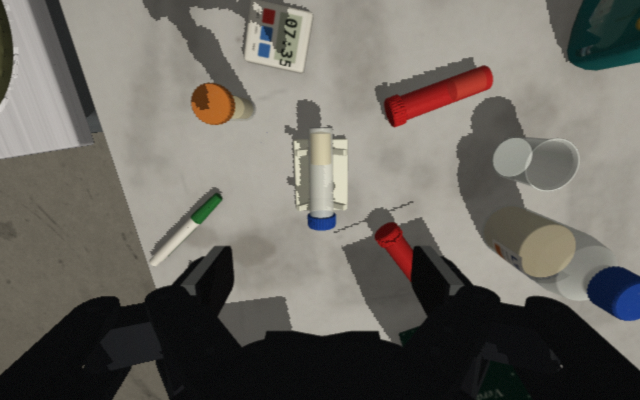

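The crop confirms the choice: the white tube with the blue cap lies in the cradle at (180,324). Its middle is (442.7,-240.5), top about 49.5, and the TCP stands right over it. Descending 190 mm.

```bash
python3 -m crank '[{"delta_pos":[0,0,-0.08],"rot":[0,0,0]},{"delta_pos":[0,0,-0.08],"rot":[0,0,0]},{"delta_pos":[0,0,-0.08],"rot":[0,0,0]},{"delta_pos":[0,0,-0.08],"rot":[0,0,0]},{"delta_pos":[0,0,-0.08],"rot":[0,0,0.003]}]'
python3 -m crank '[{"delta_pos":[0,0,-0.06],"rot":[0,0,0]},{"delta_pos":[0,0,-0.06],"rot":[0,0,0]},{"delta_pos":[0,0,-0.06],"rot":[0,0,0]},{"delta_pos":[0,0,-0.05],"rot":[0,0,0]},{"delta_pos":[0,0,0],"rot":[0,0,0]}]'
python3 -m crank '[{"delta_pos":[0,0,0],"rot":[0,0,0]},{"delta_pos":[0,0,0],"rot":[0,0,0]},{"delta_pos":[0,0,0],"rot":[0,0,0]},{"delta_pos":[0,0,0],"rot":[0,0,0]},{"delta_pos":[0,0,0],"rot":[0,0,0]}]' -1 30
python3 -m crank '[{"delta_pos":[0,0,0],"rot":[0,0,0]},{"delta_pos":[0,0,0],"rot":[0,0,0]},{"delta_pos":[0,0,0],"rot":[0,0,0]},{"delta_pos":[0,0,0],"rot":[0,0,0]},{"delta_pos":[0,0,0],"rot":[0,0,0]}]'
```

```text
clock: 3.73
ee_pos: [442.9, -236.7, 105.2]
ee_rot: [0.0, 0.753, 0.658, 0.0]
contact_force: [-0.2, -0.6, -0.8]
gripper_width: 1.003
grip_force: 0.0
clock: 4.15
ee_pos: [441.9, -236.1, 34.7]
ee_rot: [-0.002, 0.753, 0.658, -0.001]
contact_force: [0.0, -0.2, -0.3]
gripper_width: 1.002
grip_force: 0.0
clock: 4.57
ee_pos: [443.3, -237.9, 37.6]
ee_rot: [0.0, 0.754, 0.657, 0.0]
contact_force: [-11.5, 1.2, 9.3]
gripper_width: 0.299
grip_force: 8.1
clock: 4.98
ee_pos: [442.3, -237.8, 37.5]
ee_rot: [-0.001, 0.754, 0.657, -0.001]
contact_force: [-10.4, 1.5, 11.7]
gripper_width: 0.26
grip_force: 28.1
```

```bash
python3 -m crank '[{"delta_pos":[0,0,0.05],"rot":[0,0,0]},{"delta_pos":[0,0,0.12],"rot":[0,0,0]},{"delta_pos":[0,0,0.12],"rot":[0,0,0]},{"delta_pos":[0,0,0.12],"rot":[0,0,0]},{"delta_pos":[0,0,0.12],"rot":[0,0,0]}]'
python3 -m crank '[{"delta_pos":[0.015,0.05,0.08],"rot":[0,0,0]},{"delta_pos":[0.015,0.12,0.05],"rot":[0,0,0]},{"delta_pos":[0.015,0.12,0],"rot":[0,0,0]},{"delta_pos":[0.015,0.12,0],"rot":[0,0,0]},{"delta_pos":[0.01,0.12,0],"rot":[0,0,0]}]'
python3 -m crank '[{"delta_pos":[0.015,0.12,0],"rot":[0,0,0]},{"delta_pos":[0.015,0.12,0],"rot":[0,0,0]},{"delta_pos":[0.015,0.12,0],"rot":[0,0,0]},{"delta_pos":[0.015,0.12,0],"rot":[0,0,0]},{"delta_pos":[0.01,0.12,0],"rot":[0,0,0]}]'
python3 - <<'E'
from h import *
s=status.observe();q=s['ee_rot'];print(s['ee_pos'],q,-np.degrees(np.arctan2(2*q[2]**2-1,2*q[1]*q[2])),s['gripper_width'],s['grip_force'])
im,d=snapshot('wrist');np.save('pics/w2.npy',d)
cv2.imwrite('pics/w2.png',im[:,:,::-1])
for n in ['bin','used_tube','chute']:
  for o in cut_out(n,'wrist'):
    P=cloud('wrist',d,o['region']);print(n,o['p'],o['pixel'],np.median(P,0))
    if n=='bin':
        L=P[(P[:,2]>126)&(P[:,2]<138)&(P[:,0]>535)];print(cv2.minAreaRect(L[:,:2].astype(np.float32)))
    if n=='used_tube': print(cv2.minAreaRect(P[:,:2].astype(np.float32)),np.percentile(P[:,2],[3,50,97]))
E
```

```text
clock: 5.4
ee_pos: [442.8, -237.6, 197.9]
ee_rot: [0.0, 0.754, 0.657, 0.0]
contact_force: [0.8, -0.1, -1.0]
gripper_width: 0.258
grip_force: 25.5
clock: 5.82
ee_pos: [464.0, -77.3, 235.5]
ee_rot: [0.0, 0.754, 0.657, 0.0]
contact_force: [0.8, -0.1, 0.1]
gripper_width: 0.256
grip_force: 25.5
clock: 6.23
ee_pos: [484.9, 103.0, 235.2]
ee_rot: [0.0, 0.754, 0.657, 0.0]
contact_force: [0.7, -0.0, -0.0]
gripper_width: 0.254
grip_force: 25.5
[484.9381108  103.02164543 235.22927297] [1.55012715e-04 7.53613981e-01 6.57317194e-01 2.23884505e-04] 7.808827872176148 0.25358231903950473 25.51477164030075
bin 0.89 [132.6, 449.0] [596.25472593 146.35919263 131.30533311]
((616.3986206054688, 135.42861938476562), (157.91287231445312, 139.0708465576172), 82.63990020751953)
used_tube 0.84 [232.1, 324.5] [486.25409502 116.19721254 246.07695342]
((464.3705749511719, 13.438461303710938), (298.0445861816406, 39.86747360229492), 76.28163146972656) [238.26590108 246.07695342 248.31096749]
used_tube 0.72 [76.6, 157.5] [315.71486488 237.78255852  27.23842776]
((306.9617004394531, 244.50057983398438), (116.19518280029297, 39.62668228149414), 4.262728214263916) [12.87622541 27.23842776 33.20255138]
used_tube 0.69 [331.0, 449.4] [ 636.81460456 -145.31831263   21.03232583]
((585.6621704101562, -43.480499267578125), (12.447479248046875, 289.61474609375), 25.820556640625) [10.25413376 21.03232583 27.1168173 ]
chute 0.86 [129.3, 446.8] [595.83854435 142.44480685 131.13522898]
```

View pics/w2.png

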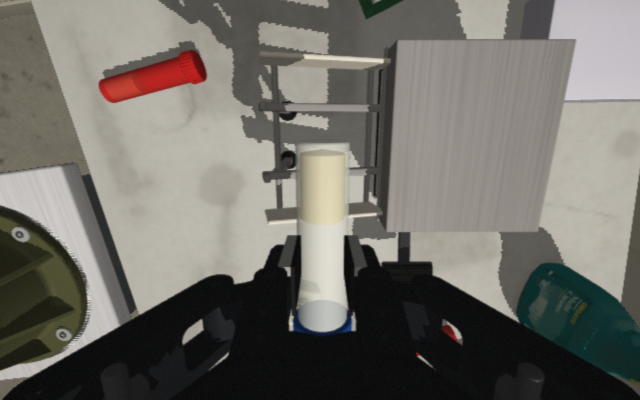

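Run:
```python
from h import *
d=np.load('pics/w2.npy'); P=cloud('wrist',d,d>0)
a=np.radians(-7.36);ex=np.array([np.cos(a),np.sin(a)]);ey=np.array([-ex[1],ex[0]]);o=np.array([618.4,135.2])
b=np.c_[(P[:,:2]-o)@ex,(P[:,:2]-o)@ey,P[:,2]]
m=(b[:,0]>-190)&(b[:,0]<-75)&(abs(b[:,1])<85)&(b[:,2]>85)&(b[:,2]<160)
c=b[m]; h,e=np.histogram(c[:,1],np.arange(-85,86,5)); print([(int(k),n,int(np.median(c[(c[:,1]>=k)&(c[:,1]<k+5),2]))) for k,n in zip(e,h) if n])
for lo,hi in [(20,40),(-40,-20)]:
    r=c[(c[:,1]>lo)&(c[:,1]<hi)];print(np.median(r[:,1]),np.polyfit(r[:,0],r[:,2],1),r[:,0].min(),r[:,0].max())
for lo,hi in [(55,80),(-80,-55)]:
    r=c[(c[:,1]>lo)&(c[:,1]<hi)];print(np.percentile(r[:,1],[5,50,95]),r[:,0].min(),r[:,0].max())
# held tube
m=(b[:,2]>205)&(P[:,1]>85)&(P[:,1]<200)&(abs(P[:,0]-490)<35); t=P[m]; print(len(t),t[:,1].max(),np.median(t[:,0]),t[:,2].max())
```

```text
[(-75, np.int64(102), 120), (-70, np.int64(749), 114), (-65, np.int64(29), 98), (-60, np.int64(29), 98), (-55, np.int64(29), 98), (-50, np.int64(33), 98), (-45, np.int64(30), 97), (-40, np.int64(97), 98), (-35, np.int64(326), 112), (-30, np.int64(158), 106), (-25, np.int64(35), 98), (-20, np.int64(31), 98), (-15, np.int64(30), 98), (-10, np.int64(36), 98), (-5, np.int64(33), 98), (0, np.int64(42), 98), (5, np.int64(31), 98), (10, np.int64(36), 98), (15, np.int64(32), 98), (20, np.int64(327), 102), (25, np.int64(696), 106), (30, np.int64(52), 99), (35, np.int64(33), 98), (40, np.int64(41), 98), (45, np.int64(42), 98), (50, np.int64(41), 98), (55, np.int64(38), 98), (60, np.int64(1552), 117), (65, np.int64(97), 129)]
26.664014446706656 [-0.23932687 73.25161349] -182.01529527072518 -75.11785105376056
-31.552867929936568 [-0.24400211 71.74645936] -181.77736515930476 -75.42185926119383
[61.45719636 61.96228695 65.0561544 ] -183.5344486567848 -75.08814308989962
[-70.95443986 -68.25806369 -62.91766105] -183.96737321060317 -75.11931574155344
35121 159.17619740866996 489.9358495182009 343.52209966986516
```

Guides and rails are centred at y' = -3 in my lid-based frame, with 130 mm span and 15° slope as described. That puts the chute point at (489,149,120). Lowering the tube there.

```bash
python3 -m crank '[{"delta_pos":[0.007,0.08,0],"rot":[0,0,0]},{"delta_pos":[0.007,0.078,0],"rot":[0,0,0]},{"delta_pos":[0,0,-0.08],"rot":[0,0,0.001]},{"delta_pos":[0,0,-0.08],"rot":[0,0,0.001]},{"delta_pos":[0,0,-0.08],"rot":[0,0,0]}]'
python3 -m crank '[{"delta_pos":[0,0,-0.03],"rot":[0,0,0]},{"delta_pos":[0,0,-0.03],"rot":[0,0,0]},{"delta_pos":[0,0,-0.03],"rot":[0,0,0]},{"delta_pos":[0,0,-0.02],"rot":[0,0,0]},{"delta_pos":[0,0,0],"rot":[0,0,0]}]'
python3 - <<'E'
from h import *
ims=[]
for c,(r,cc) in {'wrist':(0,120),'side':(100,160)}.items():
    im,d=snapshot(c); ims.append(cv2.resize(im[r:r+200 if c=='side' else r+400, cc:cc+(200 if c=='side' else 400)],(400,400)))
cv2.imwrite('pics/w3.png',np.hstack(ims)[:,:,::-1])
s=status.observe();print(s['ee_pos'],s['contact_force'],s['gripper_width'])
E
```

```text
clock: 6.85
ee_pos: [489.4, 147.6, 162.3]
ee_rot: [0.0, 0.752, 0.659, 0.0]
contact_force: [-0.5, 0.2, -1.1]
gripper_width: 0.258
grip_force: 25.5
clock: 7.27
ee_pos: [489.2, 148.3, 129.3]
ee_rot: [-0.0, 0.752, 0.66, -0.0]
contact_force: [-0.3, 0.2, -1.3]
gripper_width: 0.257
grip_force: 25.5
[489.58905408 148.548884   130.43045707] [ 0.35168421 -0.18108049 -0.00998215] 0.2517560783550923
```

View pics/w3.png

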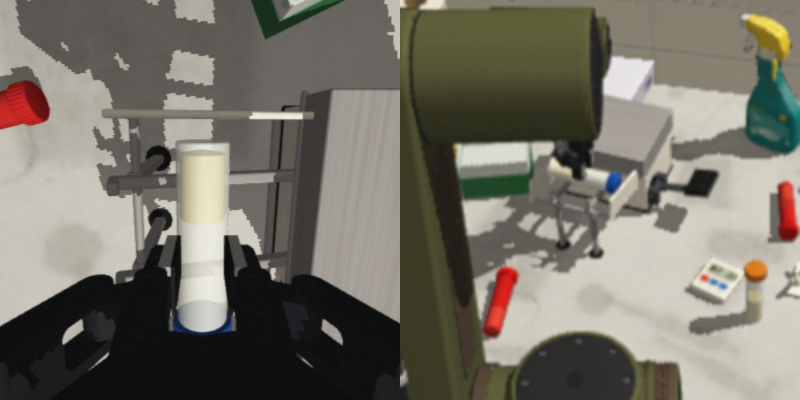

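The wrist view shows the tube over the rails, parallel to the lid, between the guides. The side view agrees. Lowering the last 8 mm.

```bash
python3 -m crank '[{"delta_pos":[0,0.006,-0.008],"rot":[0,0,0]},{"delta_pos":[0,0,-0.008],"rot":[0,0,0]},{"delta_pos":[0,0,-0.007],"rot":[0,0,0]},{"delta_pos":[0,0,-0.003],"rot":[0,0,0]},{"delta_pos":[0,0,0],"rot":[0,0,0]}]'
```

```text
clock: 7.78
ee_pos: [489.2, 150.4, 121.9]
ee_rot: [-0.0, 0.752, 0.66, -0.0]
contact_force: [-1.2, 0.5, -0.5]
gripper_width: 0.261
grip_force: 25.5
```

```bash
python3 -m crank '[{"delta_pos":[0,0,-0.003],"rot":[0,0,0]},{"delta_pos":[0,0,-0.003],"rot":[0,0,0]},{"delta_pos":[0,0,0],"rot":[0,0,0]},{"delta_pos":[0,0,0],"rot":[0,0,0]},{"delta_pos":[0,0,0],"rot":[0,0,0]}]'
```

```text
clock: 8.2
ee_pos: [489.7, 150.4, 121.1]
ee_rot: [0.0, 0.752, 0.66, 0.001]
contact_force: [-2.9, -1.2, 8.4]
gripper_width: 0.255
grip_force: 28.7
```

Contact with the rails (8 N). Releasing, then lifting straight up.

```bash
python3 -m crank '[{"delta_pos":[0,0,0],"rot":[0,0,0]},{"delta_pos":[0,0,0],"rot":[0,0,0]},{"delta_pos":[0,0,0],"rot":[0,0,0]},{"delta_pos":[0,0,0],"rot":[0,0,0]},{"delta_pos":[0,0,0],"rot":[0,0,0]}]' 0.5
python3 -m crank '[{"delta_pos":[0,0,0.02],"rot":[0,0,0]},{"delta_pos":[0,0,0.03],"rot":[0,0,0]},{"delta_pos":[0,0,0.05],"rot":[0,0,0]},{"delta_pos":[0,0,0.08],"rot":[0,0,0]},{"delta_pos":[0,0,0.1],"rot":[0,0,0]}]'
python3 -m crank '[{"delta_pos":[0,0,0.06],"rot":[0,0,0]},{"delta_pos":[0,-0.05,0.02],"rot":[0,0,0]},{"delta_pos":[0,-0.1,0],"rot":[0,0,0]},{"delta_pos":[0.02,-0.12,0],"rot":[0,0,0]},{"delta_pos":[0.04,-0.12,0],"rot":[0,0,0]}]' -1
python3 - <<'E'
from h import *
ims=[]
for c,(r,cc) in {'wrist':(0,0),'side':(100,160)}.items():
    im,d=snapshot(c); ims.append(im if c=='wrist' else cv2.resize(im[r:r+200,cc:cc+200],(400,400)))
    for o in cut_out('used_tube',c): P=cloud(c,d,o['region']);print(c,o['p'],o['pixel'],np.median(P,0))
    for o in cut_out('pedal',c)[:1]:
        P=cloud(c,d,o['region']);P=P[P[:,2]>64];P=P[P[:,1]<5]; R=cv2.minAreaRect(P[:,:2].astype(np.float32)); print('pedal',R,np.polyfit(P[:,1],P[:,2],1),np.median(P,0))
cv2.imwrite('pics/w4.png',cv2.resize(np.hstack(ims)[:,:,::-1],(800,308)))
s=status.observe();print(s['ee_pos'],s['contact_force'],s['gripper_width'])
E
```

```text
clock: 8.62
ee_pos: [489.2, 150.4, 120.2]
ee_rot: [-0.0, 0.752, 0.66, -0.0]
contact_force: [-0.7, 0.5, -0.9]
gripper_width: 0.751
grip_force: 0.0
clock: 9.03
ee_pos: [488.7, 150.2, 204.9]
ee_rot: [-0.0, 0.752, 0.66, -0.001]
contact_force: [-0.3, -0.2, 0.6]
gripper_width: 0.749
grip_force: 0.0
clock: 9.45
ee_pos: [506.8, 32.4, 229.8]
ee_rot: [0.001, 0.751, 0.66, 0.001]
contact_force: [-0.3, 0.2, -0.7]
gripper_width: 0.041
grip_force: 0.0
wrist 0.71 [68.5, 340.5] [532.84836135 134.23861901 120.40085528]
wrist 0.69 [7.8, 107.6] [302.86453569 230.88505097  25.75683657]
pedal ((568.2114868164062, -26.276832580566406), (43.46152877807617, 59.49637222290039), 81.3470230102539) [-0.22864706 70.90634789] [567.12039869 -23.16714398  76.67139567]
side 0.74 [240.8, 210.5] [333.7813244  236.50017295  27.31325503]
side 0.67 [204.7, 351.2] [ 568.71538627 -167.8866602    25.84039708]
side 0.51 [223.9, 413.2] [ 527.57354869 -365.53565236   25.26777759]
side 0.49 [184.2, 267.3] [516.05409544 107.48543246 115.38438354]
pedal ((564.1634521484375, -23.772682189941406), (44.205753326416016, 60.14141082763672), 83.43962860107422) [-0.1014614  73.43447991] [556.54529756 -25.19874957  76.35837367]
[507.16173767  34.10865319 228.74149398] [0.39638942 0.44263017 0.32344749] -0.0009822778497361778
```

View pics/w4.png

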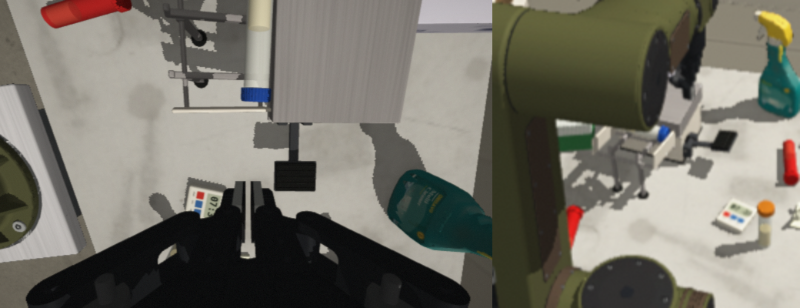

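The wrist view shows the tube lying crosswise on the rails against the closed lid, cap near (95,255). The tread is at (175,295), which is world (568,-26), z about 77. Moving over it with the fingers shut.

```bash
python3 -c "
from h import *
print(r.nose_length)"
python3 -m crank '[{"delta_pos":[0.1,-0.1,0],"rot":[0,0,0]},{"delta_pos":[0.102,-0.105,0],"rot":[0,0,0]},{"delta_pos":[0,0,-0.1],"rot":[0,0,0]},{"delta_pos":[0,0,-0.1],"rot":[0,0,0]},{"delta_pos":[0,0,-0.1],"rot":[0,0,0]}]'
python3 -m crank '[{"delta_pos":[0,0,-0.04],"rot":[0,0,0]},{"delta_pos":[0,0,-0.03],"rot":[0,0,0]},{"delta_pos":[0,0,-0.03],"rot":[0,0,0]},{"delta_pos":[0,0,0],"rot":[0,0,0]},{"delta_pos":[0,0,0],"rot":[0,0,0]}]'
```

```text
17.0
clock: 10.17
ee_pos: [565.9, -25.1, 137.3]
ee_rot: [0.0, 0.751, 0.66, 0.0]
contact_force: [0.5, -0.4, -1.0]
gripper_width: -0.003
grip_force: 0.0
clock: 10.58
ee_pos: [566.3, -25.7, 109.3]
ee_rot: [0.0, 0.751, 0.66, 0.0]
contact_force: [0.2, -1.0, 0.8]
gripper_width: -0.001
grip_force: 0.0
```

```bash
python3 -m crank '[{"delta_pos":[0.005,-0.005,-0.008],"rot":[0,0,0]},{"delta_pos":[0,0,-0.008],"rot":[0,0,0]},{"delta_pos":[0,0,-0.008],"rot":[0,0,0]},{"delta_pos":[0,0,-0.006],"rot":[0,0,0]},{"delta_pos":[0,0,0],"rot":[0,0,0]}]'
python3 -m crank '[{"delta_pos":[0,0,-0.004],"rot":[0,0,0]},{"delta_pos":[0,0,-0.004],"rot":[0,0,0]},{"delta_pos":[0,0,-0.004],"rot":[0,0,0]},{"delta_pos":[0,0,0],"rot":[0,0,0]},{"delta_pos":[0,0,0],"rot":[0,0,0]}]'
```

```text
clock: 11.0
ee_pos: [567.1, -27.5, 98.9]
ee_rot: [-0.0, 0.752, 0.66, -0.0]
contact_force: [-0.1, 0.7, 0.4]
gripper_width: 0.002
grip_force: 0.0
clock: 11.42
ee_pos: [567.3, -27.4, 95.6]
ee_rot: [-0.0, 0.752, 0.66, -0.0]
contact_force: [0.1, 0.2, 0.2]
gripper_width: -0.002
grip_force: 0.0
```

```bash
python3 -m crank '[{"delta_pos":[0,0,-0.003],"rot":[0,0,0]},{"delta_pos":[0,0,-0.003],"rot":[0,0,0]},{"delta_pos":[0,0,-0.003],"rot":[0,0,0]},{"delta_pos":[0,0,0],"rot":[0,0,0]},{"delta_pos":[0,0,0],"rot":[0,0,0]}]'
```

```text
clock: 11.83
ee_pos: [567.3, -27.4, 92.9]
ee_rot: [-0.0, 0.752, 0.66, -0.0]
contact_force: [0.3, -0.1, 0.2]
gripper_width: 0.001
grip_force: 0.0
```

```bash
python3 -m crank '[{"delta_pos":[0,0,-0.003],"rot":[0,0,0]},{"delta_pos":[0,0,-0.003],"rot":[0,0,0]},{"delta_pos":[0,0,0],"rot":[0,0,0]},{"delta_pos":[0,0,0],"rot":[0,0,0]},{"delta_pos":[0,0,0],"rot":[0,0,0]}]'
```

```text
clock: 12.25
ee_pos: [567.3, -27.5, 91.2]
ee_rot: [-0.0, 0.752, 0.66, 0.0]
contact_force: [-0.1, 0.5, 0.1]
gripper_width: 0.003
grip_force: 0.0
```

```bash
python3 -m crank '[{"delta_pos":[0,0,-0.003],"rot":[0,0,0]},{"delta_pos":[0,0,-0.003],"rot":[0,0,0]},{"delta_pos":[0,0,-0.003],"rot":[0,0,0]},{"delta_pos":[0,0,0],"rot":[0,0,0]},{"delta_pos":[0,0,0],"rot":[0,0,0]}]'
```

```text
clock: 12.67
ee_pos: [567.2, -27.5, 88.4]
ee_rot: [-0.0, 0.752, 0.66, -0.0]
contact_force: [-0.3, 0.3, -0.7]
gripper_width: 0.003
grip_force: 0.0
```

Run:
```python
from h import *
im,d=snapshot('wrist'); im2,_=snapshot('side')
cv2.imwrite('pics/w5.png',np.hstack([im[100:400,160:500],cv2.resize(im2[130:280,230:380],(300,300))])[:,:,::-1])
s=status.observe();print(s['ee_pos'],s['contact_force'],s['gripper_width'])
```

```text
[567.2766219  -27.45630768  88.47040885] [ 0.07407498 -0.01683394 -0.20685644] -0.0029409329116863434
```

View pics/w5.png

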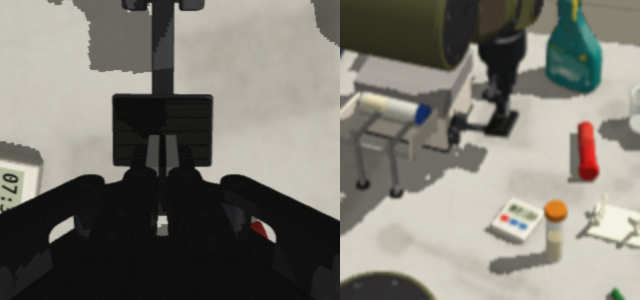

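The picture shows the fingertips just over the middle of the tread at (145,163). The side view shows the tube still against the lid. Continuing down slowly.

```bash
python3 -m crank '[{"delta_pos":[0,0,-0.003],"rot":[0,0,0]},{"delta_pos":[0,0,-0.003],"rot":[0,0,0]},{"delta_pos":[0,0,0],"rot":[0,0,0]},{"delta_pos":[0,0,0],"rot":[0,0,0]},{"delta_pos":[0,0,0],"rot":[0,0,0]}]'
```

```text
clock: 13.18
ee_pos: [567.3, -27.5, 86.7]
ee_rot: [-0.0, 0.752, 0.66, -0.0]
contact_force: [0.2, 0.1, -0.1]
gripper_width: -0.0
grip_force: 0.0
```

```bash
python3 -m crank '[{"delta_pos":[0,0,-0.003],"rot":[0,0,0]},{"delta_pos":[0,0,-0.003],"rot":[0,0,0]},{"delta_pos":[0,0,0],"rot":[0,0,0]},{"delta_pos":[0,0,0],"rot":[0,0,0]},{"delta_pos":[0,0,0],"rot":[0,0,0]}]'
```

```text
clock: 13.6
ee_pos: [567.3, -27.5, 84.9]
ee_rot: [-0.0, 0.752, 0.66, -0.0]
contact_force: [0.0, -0.8, 0.2]
gripper_width: -0.0
grip_force: 0.0
```

```bash
python3 -m crank '[{"delta_pos":[0,0,-0.003],"rot":[0,0,0]},{"delta_pos":[0,0,-0.003],"rot":[0,0,0]},{"delta_pos":[0,0,0],"rot":[0,0,0]},{"delta_pos":[0,0,0],"rot":[0,0,0]},{"delta_pos":[0,0,0],"rot":[0,0,0]}]'
python3 - <<'E'
from h import *
im,d=snapshot('wrist')
f,cx,cy,T=K('wrist')
for px in [(200,290),(200,320),(225,290),(225,350),(250,290),(240,280),(240,312),(240,335),(260,312),(270,312),(270,340)]: print(px,np.round(world('wrist',px,d[px]),1))
E
```

```text
clock: 14.02
ee_pos: [567.3, -27.5, 83.1]
ee_rot: [-0.0, 0.752, 0.66, -0.0]
contact_force: [-0.1, 0.9, -0.7]
gripper_width: -0.003
grip_force: 0.0
(200, 290) [552.5  -2.2  72.5]
(200, 320) [569.   -4.1  73.2]
(225, 290) [550.8 -15.4  76.2]
(225, 350) [583.7 -19.7  76.1]
(250, 290) [549.1 -28.6  79.9]
(240, 280) [544.2 -22.8  77.8]
(240, 312) [563.7 -16.5  98.9]
(240, 335) [574.6 -17.7  99.4]
(260, 312) [564.4 -16.1 120.8]
(270, 312) [564.8 -15.3 130.8]
(270, 340) [575.2 -14.8 134.2]
```

Run:
```python
from h import *
im,d=snapshot('wrist'); print(np.round(K('wrist')[3],2))
for c in (313,334):
  for rr in range(224,250,2): print((rr,c),np.round(world('wrist',(rr,c),d[rr,c]),1),im[rr,c])
```

```text
[[ 9.9000e-01 -1.3000e-01 -3.0000e-02  5.7549e+02]
 [-1.3000e-01 -9.6000e-01 -2.6000e-01  3.8040e+01]
 [ 0.0000e+00  2.6000e-01 -9.6000e-01  2.3137e+02]
 [ 0.0000e+00  0.0000e+00  0.0000e+00  1.0000e+00]]
(224, 313) [563.6 -15.8  78. ] [14 14 12]
(226, 313) [563.4 -17.5  76.6] [14 14 14]
(228, 313) [563.1 -18.9  75.8] [16 16 14]
(230, 313) [563.  -19.8  76.7] [17 18 16]
(232, 313) [562.9 -20.8  77.1] [15 16 14]
(234, 313) [562.8 -21.7  77.8] [22 21 18]
(236, 313) [564.1 -16.   95.1] [71 71 68]
(238, 313) [564.  -16.7  95.8] [70 72 68]
(240, 313) [564.3 -15.7 100.8] [70 71 68]
(242, 313) [564.3 -15.8 103. ] [71 72 68]
(244, 313) [564.4 -16.1 104.6] [72 73 70]
(246, 313) [564.4 -16.1 107. ] [69 70 67]
(248, 313) [564.5 -16.1 109. ] [71 71 68]
(224, 334) [575.  -17.5  77.4] [28 27 24]
(226, 334) [574.9 -18.9  76.7] [24 23 20]
(228, 334) [574.7 -20.2  76.4] [23 23 20]
(230, 334) [574.6 -21.3  76.6] [24 24 22]
(232, 334) [574.4 -22.2  77.2] [24 27 24]
(234, 334) [574.3 -23.2  77.7] [24 24 22]
(236, 334) [574.3 -17.6  94.5] [68 69 66]
(238, 334) [574.2 -17.6  97. ] [69 71 67]
(240, 334) [574.1 -17.5  99.7] [69 68 66]
(242, 334) [574.  -17.2 102.7] [71 71 67]
(244, 334) [573.9 -17.1 105.2] [69 71 67]
(246, 334) [573.8 -17.6 106.4] [71 72 68]
(248, 334) [573.7 -17.7 108.3] [69 70 67]
```

The wrist depth puts the visible tip ends at about z 94 and the tread at about 78, so there is still a gap. I'll keep feeling downwards. The pedal yields at 4–7 N, so small steps are safe.

```bash
python3 -m crank '[{"delta_pos":[0,0,-0.003],"rot":[0,0,0]},{"delta_pos":[0,0,-0.003],"rot":[0,0,0]},{"delta_pos":[0,0,-0.003],"rot":[0,0,0]},{"delta_pos":[0,0,-0.003],"rot":[0,0,0]},{"delta_pos":[0,0,0],"rot":[0,0,0]}]'
```

```text
clock: 14.53
ee_pos: [567.2, -27.4, 79.2]
ee_rot: [-0.0, 0.752, 0.66, -0.0]
contact_force: [0.0, 0.2, 0.2]
gripper_width: -0.001
grip_force: 0.0
```

```bash
python3 -m crank '[{"delta_pos":[0,0,-0.004],"rot":[0,0,0]},{"delta_pos":[0,0,-0.004],"rot":[0,0,0]},{"delta_pos":[0,0,-0.004],"rot":[0,0,0]},{"delta_pos":[0,0,0],"rot":[0,0,0]},{"delta_pos":[0,0,0],"rot":[0,0,0]}]'
python3 - <<'E'
from h import *
im,d=snapshot('wrist'); s=status.observe(); print(s['ee_pos'],s['contact_force'],s['joint_torque'])
im2,d2=snapshot('side')
cv2.imwrite('pics/w6.png',np.hstack([cv2.resize(im[180:330,220:420],(400,300)),cv2.resize(im2[150:250,260:360],(300,300))])[:,:,::-1])
E
```

```text
clock: 14.95
ee_pos: [567.2, -27.4, 75.8]
ee_rot: [-0.0, 0.752, 0.66, -0.0]
contact_force: [0.1, -0.5, -0.5]
gripper_width: -0.001
grip_force: 0.0
[567.28512797 -27.46842516  75.86081851] [-0.17094148  0.46781702  0.59788342] [-1.27175757e-03 -6.04425788e+01 -3.08363771e+01 -1.26051887e-04
 -4.77129754e-03 -1.03347591e-04]
```

View pics/w6.png

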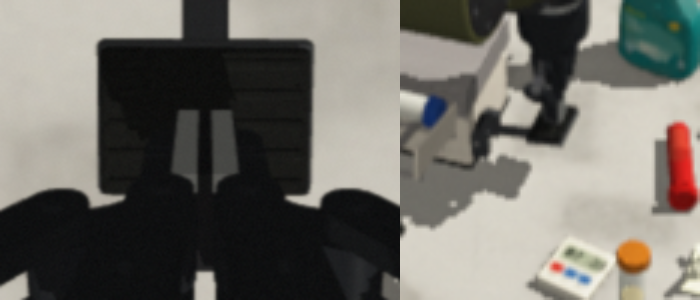

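The fingertips at (145,205) are still above the middle of the tread and no contact shows. Continuing.

```bash
python3 -m crank '[{"delta_pos":[0,0,-0.003],"rot":[0,0,0]},{"delta_pos":[0,0,-0.003],"rot":[0,0,0]},{"delta_pos":[0,0,-0.003],"rot":[0,0,0]},{"delta_pos":[0,0,0],"rot":[0,0,0]},{"delta_pos":[0,0,0],"rot":[0,0,0]}]'
```

```text
clock: 15.47
ee_pos: [567.4, -27.5, 73.4]
ee_rot: [0.0, 0.752, 0.66, 0.0]
contact_force: [-0.5, -0.3, 3.2]
gripper_width: 0.002
grip_force: 1.5
```

```bash
python3 -m crank '[{"delta_pos":[0,0,-0.003],"rot":[0,0,0]},{"delta_pos":[0,0,-0.003],"rot":[0,0,0]},{"delta_pos":[0,0,0],"rot":[0,0,0]},{"delta_pos":[0,0,0],"rot":[0,0,0]},{"delta_pos":[0,0,0],"rot":[0,0,0]}]'
```

```text
clock: 15.88
ee_pos: [567.4, -27.5, 71.5]
ee_rot: [0.0, 0.752, 0.66, 0.0]
contact_force: [-0.3, -2.1, 4.3]
gripper_width: -0.001
grip_force: 1.9
```

Contact at TCP z about 73.5, with 3–4 N. Now I press along the tread's arc, drifting outwards slightly, and watch the force.

```bash
python3 -m crank '[{"delta_pos":[0,-0.002,-0.005],"rot":[0,0,0]},{"delta_pos":[0,-0.002,-0.005],"rot":[0,0,0]},{"delta_pos":[0,-0.002,-0.005],"rot":[0,0,0]},{"delta_pos":[0,-0.002,-0.005],"rot":[0,0,0]},{"delta_pos":[0,-0.002,-0.005],"rot":[0,0,0]}]'
```

```text
clock: 16.3
ee_pos: [567.2, -30.4, 63.8]
ee_rot: [-0.0, 0.752, 0.66, -0.0]
contact_force: [-1.5, -0.3, 4.9]
gripper_width: -0.003
grip_force: 2.3
```

```bash
python3 -m crank '[{"delta_pos":[0,-0.0015,-0.005],"rot":[0,0,0]},{"delta_pos":[0,-0.0015,-0.005],"rot":[0,0,0]},{"delta_pos":[0,-0.0015,-0.005],"rot":[0,0,0]},{"delta_pos":[0,-0.0015,-0.005],"rot":[0,0,0]},{"delta_pos":[0,-0.001,-0.005],"rot":[0,0,0]}]'
```

```text
clock: 16.72
ee_pos: [567.1, -32.5, 56.1]
ee_rot: [-0.0, 0.752, 0.66, -0.0]
contact_force: [-2.8, -0.2, 5.7]
gripper_width: 0.002
grip_force: 2.6
```

```bash
python3 -m crank '[{"delta_pos":[-0.001,-0.001,-0.005],"rot":[0,0,0]},{"delta_pos":[-0.001,-0.001,-0.005],"rot":[0,0,0]},{"delta_pos":[0,-0.001,-0.005],"rot":[0,0,0]},{"delta_pos":[0,-0.0005,-0.005],"rot":[0,0,0]},{"delta_pos":[0,-0.0005,-0.004],"rot":[0,0,0]}]'
```

```text
clock: 17.13
ee_pos: [566.9, -33.9, 49.2]
ee_rot: [0.0, 0.752, 0.66, 0.0]
contact_force: [-2.2, -2.9, 6.6]
gripper_width: 0.005
grip_force: 3.0
```

```bash
python3 -m crank '[{"delta_pos":[0,0,-0.002],"rot":[0,0,0]},{"delta_pos":[0,0,-0.002],"rot":[0,0,0]},{"delta_pos":[0,0,-0.002],"rot":[0,0,0]},{"delta_pos":[0,0,0],"rot":[0,0,0]},{"delta_pos":[0,0,0],"rot":[0,0,0]}]'
```

```text
clock: 17.55
ee_pos: [566.9, -34.1, 47.5]
ee_rot: [0.0, 0.752, 0.66, 0.0]
contact_force: [-2.2, -3.8, 6.3]
gripper_width: -0.0
grip_force: 3.2
```

```bash
python3 -m crank '[{"delta_pos":[0,0,-0.003],"rot":[0,0,0]},{"delta_pos":[0,0,-0.003],"rot":[0,0,0]},{"delta_pos":[0,-0.001,-0.002],"rot":[0,0,0]},{"delta_pos":[0,0,0],"rot":[0,0,0]},{"delta_pos":[0,0,0],"rot":[0,0,0]}]'
```

```text
clock: 17.97
ee_pos: [566.9, -34.4, 45.1]
ee_rot: [0.0, 0.752, 0.66, 0.0]
contact_force: [-3.3, -2.9, 5.9]
gripper_width: -0.006
grip_force: 3.2
```

```bash
python3 -m crank '[{"delta_pos":[0,0,-0.003],"rot":[0,0,0]},{"delta_pos":[0,0,-0.001],"rot":[0,0,0]},{"delta_pos":[0,0,0],"rot":[0,0,0]},{"delta_pos":[0,0,0],"rot":[0,0,0]},{"delta_pos":[0,0,0],"rot":[0,0,0]}]'
```

```text
clock: 18.38
ee_pos: [566.8, -34.5, 43.9]
ee_rot: [0.0, 0.752, 0.66, -0.0]
contact_force: [-2.3, -4.3, 5.7]
gripper_width: -0.003
grip_force: 3.3
```

```bash
python3 -m crank '[{"delta_pos":[-0.002,-0.003,-0.003],"rot":[0,0,0]},{"delta_pos":[0,0,-0.001],"rot":[0,0,0]},{"delta_pos":[0,0,0],"rot":[0,0,0]},{"delta_pos":[0,0,0],"rot":[0,0,0]},{"delta_pos":[0,0,0],"rot":[0,0,0]}]'
python3 - <<'E'
from h import *
im,d=snapshot('side')
for n in ('bin','lid'):
  for o in cut_out(n,'side')[:1]: P=cloud('side',d,o['region']);print(n,np.percentile(P[:,2],[50,95,99,100]))
cv2.imwrite('pics/w7.png',cv2.resize(im[110:270,180:380],(750,600))[:,:,::-1])
E
```

```text
clock: 18.8
ee_pos: [566.6, -34.9, 42.8]
ee_rot: [0.0, 0.752, 0.66, 0.001]
contact_force: [0.1, -0.1, 5.6]
gripper_width: 0.001
grip_force: 2.8
bin [ 56.56811176 116.40503981 133.44695778 545.60078446]
```

View pics/w7.png

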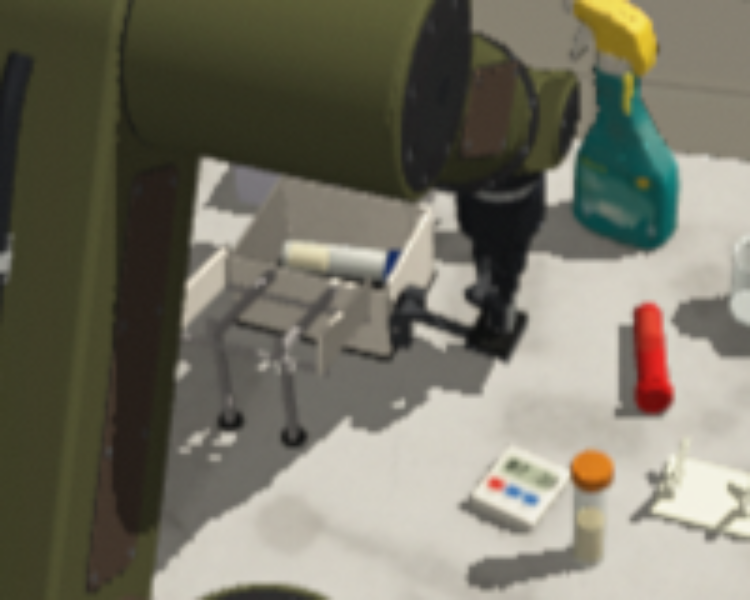

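The picture shows the lid open and the tube already inside the bin at (258,340), with the pedal nearly down. Feeling for the stop.

```bash
python3 -m crank '[{"delta_pos":[0,0,-0.002],"rot":[0,0,0]},{"delta_pos":[0,0,-0.002],"rot":[0,0,0]},{"delta_pos":[0,0,0],"rot":[0,0,0]},{"delta_pos":[0,0,0],"rot":[0,0,0]},{"delta_pos":[0,0,0],"rot":[0,0,0]}]'
```

```text
clock: 19.37
ee_pos: [566.6, -35.0, 41.6]
ee_rot: [0.001, 0.752, 0.66, 0.0]
contact_force: [-0.5, -0.8, 6.1]
gripper_width: -0.001
grip_force: 2.9
```

```bash
python3 -m crank '[{"delta_pos":[0,0,-0.002],"rot":[0,0,0]},{"delta_pos":[0,0,-0.001],"rot":[0,0,0]},{"delta_pos":[0,0,0],"rot":[0,0,0]},{"delta_pos":[0,0,0],"rot":[0,0,0]},{"delta_pos":[0,0,0],"rot":[0,0,0]}]'
```

```text
clock: 19.78
ee_pos: [566.7, -35.0, 41.0]
ee_rot: [0.001, 0.752, 0.66, 0.001]
contact_force: [-2.1, -1.9, 9.5]
gripper_width: -0.0
grip_force: 4.5
```

```bash
python3 -m crank '[{"delta_pos":[0,0,-0.001],"rot":[0,0,0]},{"delta_pos":[0,0,0],"rot":[0,0,0]},{"delta_pos":[0,0,0],"rot":[0,0,0]},{"delta_pos":[0,0,0],"rot":[0,0,0]},{"delta_pos":[0,0,0],"rot":[0,0,0]}]'
```

```text
clock: 20.2
ee_pos: [566.7, -35.0, 40.8]
ee_rot: [0.001, 0.752, 0.66, 0.001]
contact_force: [-2.1, -0.9, 11.1]
gripper_width: 0.005
grip_force: 5.1
```

```bash
python3 -m crank '[{"delta_pos":[0,0,-0.001],"rot":[0,0,0]},{"delta_pos":[0,0,-0.001],"rot":[0,0,0]},{"delta_pos":[0,0,0],"rot":[0,0,0]},{"delta_pos":[0,0,0],"rot":[0,0,0]},{"delta_pos":[0,0,0],"rot":[0,0,0]}]'
```

```text
clock: 20.62
ee_pos: [566.8, -35.0, 40.5]
ee_rot: [0.001, 0.752, 0.66, 0.001]
contact_force: [-3.0, -0.7, 12.7]
gripper_width: -0.002
grip_force: 6.5
```

```bash
python3 -m crank '[{"delta_pos":[0,0,-0.001],"rot":[0,0,0]},{"delta_pos":[0,0,-0.001],"rot":[0,0,0]},{"delta_pos":[0,0,0],"rot":[0,0,0]},{"delta_pos":[0,0,0],"rot":[0,0,0]},{"delta_pos":[0,0,0],"rot":[0,0,0]}]'
python3 - <<'E'
from h import *
s=status.observe();print(s['contact_force'],s['ee_pos'])
E
```

```text
clock: 21.03
ee_pos: [566.9, -35.0, 40.2]
ee_rot: [0.001, 0.752, 0.66, 0.001]
contact_force: [-3.7, -0.4, 16.3]
gripper_width: -0.002
grip_force: 7.8
[-3.67263962 -0.40355984 16.31515419] [566.89616291 -35.00174862  40.16231209]
```

```bash
for i in 1; do :; done; python3 -m crank '[{"delta_pos":[0,0,0],"rot":[0,0,0]},{"delta_pos":[0,0,0],"rot":[0,0,0]},{"delta_pos":[0,0,0],"rot":[0,0,0]},{"delta_pos":[0,0,0],"rot":[0,0,0]},{"delta_pos":[0,0,0],"rot":[0,0,0]}]'
python3 -m crank '[{"delta_pos":[0,0,0],"rot":[0,0,0]},{"delta_pos":[0,0,0],"rot":[0,0,0]},{"delta_pos":[0,0,0],"rot":[0,0,0]},{"delta_pos":[0,0,0],"rot":[0,0,0]},{"delta_pos":[0,0,0],"rot":[0,0,0]}]'
```

```text
clock: 21.45
ee_pos: [566.9, -35.0, 40.2]
ee_rot: [0.001, 0.752, 0.66, 0.001]
contact_force: [-3.7, -0.0, 16.0]
gripper_width: 0.001
grip_force: 7.8
clock: 21.87
ee_pos: [566.9, -35.0, 40.2]
ee_rot: [0.001, 0.752, 0.66, 0.001]
contact_force: [-4.2, -0.2, 15.5]
gripper_width: -0.001
grip_force: 7.8
```

Held at 15–16 N for over 0.8 s. Easing up at about 12 mm/s.

```bash
python3 -m crank '[{"delta_pos":[0,0,0.003],"rot":[0,0,0]},{"delta_pos":[0,0,0.003],"rot":[0,0,0]},{"delta_pos":[0,0.0005,0.004],"rot":[0,0,0]},{"delta_pos":[0,0.0005,0.004],"rot":[0,0,0]},{"delta_pos":[0,0.0005,0.004],"rot":[0,0,0]}]'
python3 -m crank '[{"delta_pos":[0,0.0005,0.004],"rot":[0,0,0]},{"delta_pos":[0,0.0005,0.004],"rot":[0,0,0]},{"delta_pos":[0,0.0005,0.004],"rot":[0,0,0]},{"delta_pos":[0,0.0008,0.004],"rot":[0,0,0]},{"delta_pos":[0,0.0008,0.004],"rot":[0,0,0]}]'
python3 -m crank '[{"delta_pos":[0,0.001,0.004],"rot":[0,0,0]},{"delta_pos":[0,0.001,0.004],"rot":[0,0,0]},{"delta_pos":[0,0.001,0.004],"rot":[0,0,0]},{"delta_pos":[0,0.001,0.004],"rot":[0,0,0]},{"delta_pos":[0,0.001,0.004],"rot":[0,0,0]}]'
```

```text
clock: 22.28
ee_pos: [566.6, -34.7, 44.7]
ee_rot: [0.001, 0.752, 0.66, 0.0]
contact_force: [0.2, -1.6, 5.1]
gripper_width: 0.006
grip_force: 2.9
clock: 22.7
ee_pos: [566.7, -33.7, 50.8]
ee_rot: [0.001, 0.752, 0.66, 0.001]
contact_force: [0.9, -2.2, 5.9]
gripper_width: -0.001
grip_force: 2.8
clock: 23.12
ee_pos: [566.8, -32.3, 56.8]
ee_rot: [0.001, 0.752, 0.66, 0.001]
contact_force: [1.2, -3.3, 5.5]
gripper_width: 0.001
grip_force: 2.6
```

```bash
python3 -m crank '[{"delta_pos":[0,0.001,0.004],"rot":[0,0,0]},{"delta_pos":[0,0.001,0.004],"rot":[0,0,0]},{"delta_pos":[0,0.001,0.004],"rot":[0,0,0]},{"delta_pos":[0,0.0015,0.004],"rot":[0,0,0]},{"delta_pos":[0,0.0015,0.004],"rot":[0,0,0]}]'
python3 -m crank '[{"delta_pos":[0,0.0015,0.004],"rot":[0,0,0]},{"delta_pos":[0,0.0015,0.004],"rot":[0,0,0]},{"delta_pos":[0,0.0015,0.004],"rot":[0,0,0]},{"delta_pos":[0,0.0015,0.004],"rot":[0,0,0]},{"delta_pos":[0,0.0015,0.004],"rot":[0,0,0]}]'
python3 -m crank '[{"delta_pos":[0,0.0015,0.003],"rot":[0,0,0]},{"delta_pos":[0,0.0015,0.003],"rot":[0,0,0]},{"delta_pos":[0,0.0015,0.003],"rot":[0,0,0]},{"delta_pos":[0,0.0015,0.003],"rot":[0,0,0]},{"delta_pos":[0,0.0015,0.003],"rot":[0,0,0]}]'
```

```text
clock: 23.53
ee_pos: [566.3, -30.3, 62.6]
ee_rot: [0.0, 0.752, 0.66, 0.0]
contact_force: [2.4, -1.8, 4.5]
gripper_width: -0.001
grip_force: 2.3
clock: 23.95
ee_pos: [566.1, -27.9, 68.5]
ee_rot: [-0.0, 0.752, 0.66, 0.0]
contact_force: [2.1, -1.4, 4.8]
gripper_width: -0.004
grip_force: 2.1
clock: 24.37
ee_pos: [566.1, -25.7, 72.9]
ee_rot: [-0.0, 0.752, 0.66, -0.0]
contact_force: [2.8, -0.7, 4.6]
gripper_width: -0.001
grip_force: 2.1
```

```bash
python3 -m crank '[{"delta_pos":[0,0,0.002],"rot":[0,0,0]},{"delta_pos":[0,0,0.002],"rot":[0,0,0]},{"delta_pos":[0,0,0.002],"rot":[0,0,0]},{"delta_pos":[0,0,0.002],"rot":[0,0,0]},{"delta_pos":[0,0,0.002],"rot":[0,0,0]}]'
python3 -m crank '[{"delta_pos":[0,0,0.002],"rot":[0,0,0]},{"delta_pos":[0,0,0.002],"rot":[0,0,0]},{"delta_pos":[0,0,0.002],"rot":[0,0,0]},{"delta_pos":[0,0,0.003],"rot":[0,0,0]},{"delta_pos":[0,0,0.003],"rot":[0,0,0]}]'
```

```text
clock: 24.78
ee_pos: [565.7, -25.7, 75.6]
ee_rot: [-0.0, 0.752, 0.66, -0.0]
contact_force: [-0.2, -0.1, -0.0]
gripper_width: -0.001
grip_force: 0.0
clock: 25.2
ee_pos: [566.1, -25.8, 79.5]
ee_rot: [-0.0, 0.752, 0.66, -0.0]
contact_force: [0.5, -0.7, -0.3]
gripper_width: 0.002
grip_force: 0.0
```

The fingers are off the pedal. Retreating up, then checking the scene.

```bash
python3 -m crank '[{"delta_pos":[0,0,0.03],"rot":[0,0,0]},{"delta_pos":[0,0,0.1],"rot":[0,0,0]},{"delta_pos":[0,0,0.13],"rot":[0,0,0]},{"delta_pos":[0,0,0.13],"rot":[0,0,0]},{"delta_pos":[0,0,0.1],"rot":[0,0,0]}]'
python3 -m crank '[{"delta_pos":[-0.05,-0.05,0],"rot":[0,0,0]},{"delta_pos":[-0.1,-0.08,0],"rot":[0,0,0]},{"delta_pos":[-0.1,-0.08,0],"rot":[0,0,0]},{"delta_pos":[-0.08,-0.05,0],"rot":[0,0,0]},{"delta_pos":[0,0,0],"rot":[0,0,0]}]'
python3 - <<'E'
from h import *
a,d=snapshot('top'); b,_=snapshot('side')
o=cut_out('bin','top')[0];P=cloud('top',d,o['region']);L=P[(P[:,0]>560)&(P[:,0]<660)&(P[:,1]>80)&(P[:,1]<190)];print(np.percentile(L[:,2],[5,50,95]))
cv2.imwrite('pics/w8.png',np.hstack([cv2.resize(x[120:300,180:440],(400,277)) for x in (a,b)])[:,:,::-1])
E
```

```text
clock: 25.62
ee_pos: [566.2, -25.8, 230.5]
ee_rot: [0.001, 0.752, 0.66, 0.001]
contact_force: [0.4, -0.5, 0.7]
gripper_width: -0.003
grip_force: 0.0
clock: 26.03
ee_pos: [464.2, -105.7, 227.5]
ee_rot: [0.0, 0.752, 0.659, -0.0]
contact_force: [-0.4, 0.5, 0.0]
gripper_width: 0.0
grip_force: 0.0
[126.97761496 132.0058778  135.55230127]
```

View pics/w8.png

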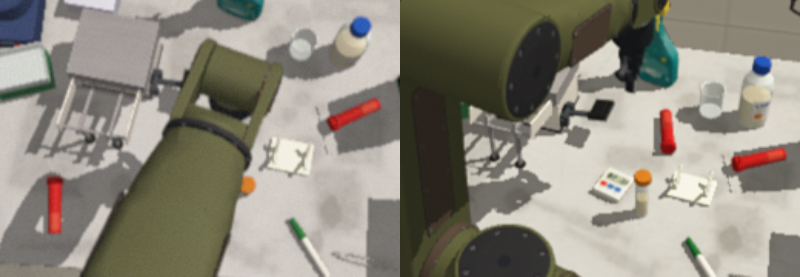

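The lid is closed with its top at 132 mm, the chute and cradle are empty, and the bystanders stand where they were. Handing in.

```bash
python3 -c "
from rig import *
print(sign_off())"
```

```text
the job is handed in; nothing more can be done
None
```

The used tube is in the bin: it rested on the rails against the closed lid, then rolled in when I pressed the pedal, which I held on its stop at 15–16 N for about 0.8 s and eased up over roughly 3 s; the lid is closed, the other things stand where they were, and the job is handed in at about 26 s.

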